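# Lay the T-square flush against the panel's edge and up to the pin

## Task

Take the T-square off the sloping rack and lay its blade flat on the plywood panel, just to the right of the little steel pin (seen from the robot) and clear of it, with the head over the panel's far edge. Press the head flush against the dark lipping there, firmly but without ramming, then slide the square along the lipping until the blade bears on the pin. Let go, leaving it flush and touching the pin, and leave everything else on the bench where it is.

Things in the scene. Friction and masses are not known exactly. Their poses are not given: they have to be found in the camera images.
- tsquare: loose metal T-square, 0.28 kg. Origin: middle of the head's inner face, level with the blade's underside. Blade: 150 mm along -x, 45 wide (y), 4 thick (z 0 to 4). Head: bar x 0 to 14, y -70 to 70, z -14 to 26 mm; grip its top across x. Starts on the rack, blade down the 28 degree slope, head hooked over the upper edge; its z is the slope's normal, leaning 28 degrees to the robot's left
- head_left (a point): point on the square's head inner face near its +y end: (0, 66, -8) mm in the square's frame
- head_right (a point): point on the square's head inner face near its -y end: (0, -66, -8) mm in the square's frame
- rack: fixed wooden rack, origin on the bench, +x roughly to the robot's right (-y). A board 190 mm wide slopes at 28 degrees up to its edge at x 80, z 110 mm. Uprights 20 x 18 x 235 mm at (116, +-105) carry a round rail, 18 mm thick, along y at x 116, z 221 mm, above the outer side of the square's head, in the way of a gripper coming straight down: come along the slope's normal
- panel: plywood panel clamped fast on the bench, 182 (x) x 280 (y) x 24 mm; origin at the centre of its underside, +x away from the robot apart from some yaw. It cannot move
- lip: dark hardwood lipping fixed on the panel's far (+x) edge, same yaw: 8 (x) x 280 (y) x 21 mm, origin at the centre of its underside, 95 mm along +x from the panel's origin. Its outer face, at x = +4 mm, is the one to lay the head against; its top is 3 mm below the panel's. It cannot move
- pin: upright steel pin fixed in the panel, 10 mm diameter, standing 15 mm above the panel's top; origin at the centre of its foot on the panel's top, 60 mm on the near side of the lipping's outer face
- charcoal_a: a black charcoal lump, 45 x 28 x 20 mm, lying on the panel; bystander
- charcoal_b: a smaller black charcoal lump, 36 x 26 x 18 mm, lying on the panel; bystander
- hammer: a hammer with a wooden handle lying on the bench beyond the work; bystander
- rule: a flat plain aluminium bar, 300 x 30 x 4 mm, without a head, lying on the bench; not the T-square; bystander
- vase: a glass tumbler vase, 100 mm across, 110 mm tall; bystander
- tin: a tin can, 72 mm across, 100 mm tall; bystander
Things that resemble listed ones, but are neither listed nor needed, are in the scene too. Of the things that look like the tsquare, the middle-sized one is meant.

How it is judged (in metres and radians):
On the way, in this order (a step that is already met when the one before it is completed fails the run):
1. the T-square is lifted off the rack, at least 60 mm from where it lay (distance of tsquare from where it was at the start of the episode above 0.06 m and contact force between tsquare and rack below 0.05 N), for 0.1 s.
2. with the blade flat on the panel and clear of the pin, the head bears flush on the lipping with more than 2 N (contact force between tsquare and lip above 2 N and contact force between tsquare and pin below 0.1 N and angle between the z axis of tsquare and the z axis of panel, either way round below 0.035 rad and x of head_left in the frame of lip between 0.0025 and 0.006 m and x of head_right in the frame of lip between 0.0025 and 0.006 m and z of tsquare in the frame of panel between 0.022 and 0.027 m), for 0.1 s.
3. the blade is slid up to the pin and bears on it with more than 0.5 N (contact force between tsquare and pin above 0.5 N and angle between the z axis of tsquare and the z axis of panel, either way round below 0.035 rad and z of tsquare in the frame of panel between 0.022 and 0.027 m), for 0.05 s.
At the end, for the whole second after the job is handed in: the T-square lies flat on the panel (within 2 degrees), released and at rest, both ends of its head's inner face within 2 mm of the lipping's outer face, and the pin on the blade's +y (robot's left) edge with a gap of no more than 2 mm (angle between the z axis of tsquare and the z axis of panel, either way round below 0.035 rad and x of head_left in the frame of lip between 0.0025 and 0.006 m and x of head_right in the frame of lip between 0.0025 and 0.006 m and z of tsquare in the frame of panel between 0.022 and 0.027 m and y of pin in the frame of tsquare between 0.0255 and 0.0295 m and x of pin in the frame of tsquare between -0.075 and -0.045 m and linear speed of tsquare below 0.01 m/s); the robot touches nothing.
It fails at once if the square is rammed against the lipping (over 40 N) (contact force between tsquare and lip above 40 N).
It fails at once if the square is rammed against the pin (over 40 N) (contact force between tsquare and pin above 40 N).
It fails at once if a charcoal lump, the hammer, the flat bar, the vase or the tin is moved more than 20 mm (distance of any of charcoal_a, charcoal_b, hammer, rule, vase, tin from where it was at the start of the episode above 0.02 m).
It also fails if it takes over 58 s, if anything falls off the work surface, if the arm or the gripper's body presses on something with over 40 N, if the wrist force passes 120 N, or if a joint passes its speed limit or range.

## Robot

A 6-joint arm with a two-finger parallel gripper is mounted at the origin on the work surface. World frame = base frame: x ahead of the robot, y to its left, z up, the work surface at z = 0. Lengths are in mm, angles in rad, forces in N, time in s.
With the tool pointing down it reaches from about 275 to 975 mm from the base axis. Payload 8.4 kg.
Tool frame: the origin (TCP) lies at the very end of the fingers, on their centre line; the grasp point (between the pads) lies 19 mm behind it; z points along the fingers, y is the line along which they close (so a half turn about z gives the same grasp; the last joint's range is limited). The gripper opens to 92 mm and grips with 3 to 60 N. Pads are 20 mm wide; open, the fingers measure 128 mm over their backs; the gripper's body (75 mm by 189 mm) begins 69 mm behind the grasp point.
Start: joints at [1.279, 0.353, 1.633, -0, 1.155, -0.002], TCP at [178.599, 598.941, 214.583] pointing down, gripper open.
Joint ranges: [-2.63, 2.63], [-0.92, 2.1], [0.06, 2.66], [-1.3, 4.44], [0, 2.69], [-3.02, 3.02]. Speed limits (rad/s): [2.22, 2.22, 2.79, 3.14, 3.14, 3.14].

## Interface

Orientations are given as a unit quaternion [w, x, y, z].
In Python, from workcell import ctrl, eoat, planner, sense, optics gives the robot as it stands. Calls block until the motion is done:
- ctrl.reach(position, orientation): joint-space move of the TCP to a pose.
- ctrl.move_linear(position, max_speed=150, ori=None, force_limit=None): straight line of the TCP; ori=None keeps the orientation; max_speed is the mean speed in mm/s. With force_limit (N) it stops when the force on the tool has changed by that much, and returns True; else False.
- ctrl.move_j(angles): joint-space move.
- eoat.let_go() and eoat.grasp(): open the fingers fully, or close them until they stop; the grip force is fixed at half the most.
- ctrl.dwell(seconds).
- planner.ik(position, orientation): joint angles nearest the present ones, or None.
- sense(): the state.
- optics.capture(name): name is "scene" or "side" or "wrist"; returns (picture, depth): 480x640x3 uint8, blue, green, red; 480x640 float32, mm along the optical axis (not along the pixel's ray), 0 where there is no reading.
- optics.camera_model(name): a dict with "intrinsics" (3x3 intrinsics, pixels), "R" (3x3) and "t" (3): a world point X has camera coordinates R X + t; the wrist camera has in their place "mount" (4x4, takes a point from camera to tool coordinates, whose origin is the TCP and whose axes are the flange's). Camera axes: x right, y down, z forward; pixel columns grow to the right and rows downward; lengths in mm; the calibration is good to about 2 mm. A picture is of the moment at which its call begins: read the wrist's pose just before it. camera_model takes no time and is no camera call.
A pose or a line that the arm cannot do raises ctrl.IKError and nothing moves.
- ctrl.hand_in(): hands the job in; it is judged then, once.
The state is a dict: "t": time; "joint_positions": joint angles; "joint_vel": joint speeds; "tau": joint torques, N m; "tcp_pos": TCP position; "ee_rot": TCP orientation; "contact_force": force on the tool from outside, world axes, zero at the start; "wrist_torque": the same for the moment, N m; "grip_width": finger opening in mm; "gripper_force": force on a finger pad.
Only numpy, scipy, OpenCV 4.12 (cv2) and the standard library are available. Lean on these libraries where they do the work, as an engineer would, in place of code of your own. Each camera call takes 0.05 s, during which the arm holds its last target. There are 200 camera calls.

## Working session

There is one attempt and no reset: what is moved stays moved. The work goes in short steps, each a Python script; the robot and the scene stay as the last script left them, time stands still between calls to the robot, and variables do not carry over. Pictures are saved under pics/ and viewed, at most 10 in all, crops included, and the job is handed in when it is done.

```bash
mkdir -p pics; cat > h.py <<'E'
import numpy as np, cv2
from workcell import ctrl, eoat, planner, sense, optics
from scipy.spatial.transform import Rotation as Ro
def cam(n,s=None):
    c=optics.camera_model(n);K=np.array(c["intrinsics"])
    if "R" in c: R=np.array(c["R"]);t=np.array(c["t"]);return K,R.T,-R.T@t
    s=s or sense();M=np.array(c["mount"]);q=s["ee_rot"];T=Ro.from_quat([q[1],q[2],q[3],q[0]]).as_matrix()
    return K,T@M[:3,:3],T@M[:3,3]+np.array(s["tcp_pos"])
def cloud(K,Rw,o,d):
    v,u=np.mgrid[:480,:640];P=np.stack([u,v,np.ones_like(u)],-1)@np.linalg.inv(K).T
    return (P*d[...,None])@Rw.T+o
def ray(K,Rw,o,uv,z):
    d=Rw@np.linalg.inv(K)@np.array([uv[0],uv[1],1.]);return o+d*(z-o[2])/d[2]
def quat(M):
    q=Ro.from_matrix(M).as_quat();return [q[3],q[0],q[1],q[2]]
E
python3 - <<'E'
from h import *
for n in ["scene","side"]:
    p,d=optics.capture(n);cv2.imwrite(f"pics/{n}.png",p);m=cam(n);np.savez(n+".npz",p=p,d=d,K=m[0],R=m[1],o=m[2]);print(n,m[2],m[1][:,2],(d>0).mean())
E
```

```text
scene [ 964.40346077 -960.50314832  884.11014325] [-0.36863256  0.72493717 -0.58187296] 0.9918326822916667
side [  167.77267628 -1018.52338736   825.58125818] [ 0.23464566  0.78693961 -0.57067281] 0.995986328125
```

View pics/scene.png

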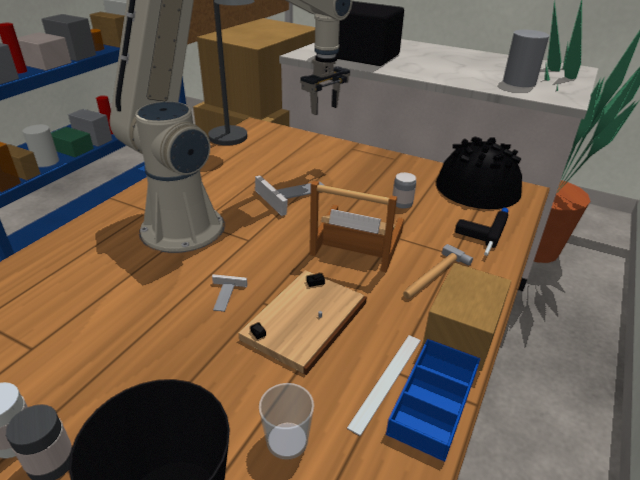

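View pics/side.png

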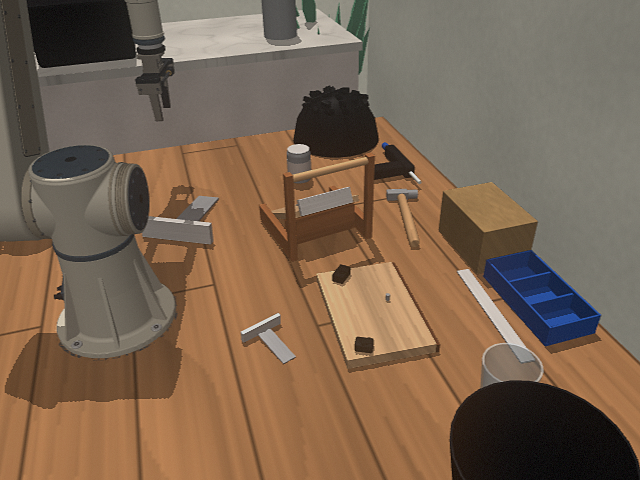

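The scene view shows the square on the rack with its head at about (355,222), the rail at (350,193), the panel at (305,318) and the pin at (320,315). In the side view the head is at (326,203) and the pin at (388,297). Two other T-squares, one larger and one smaller, lie flat on the bench.

```bash
python3 - <<'E'
from h import *
px={"scene":dict(pin=(320,315),head=(355,222),rail=(350,193),upL=(315,187),upR=(392,196)),"side":dict(pin=(388,297),head=(326,203),rail=(332,170))}
for n in px:
    f=np.load(n+".npz");C=cloud(f["K"],f["R"],f["o"],f["d"]);p=f["p"];hsv=cv2.cvtColor(p,cv2.COLOR_BGR2HSV)
    for k,(u,v) in px[n].items(): print(n,k,C[v,u].round(),hsv[v,u])
    u,v=px[n]["pin"]
    m=((abs(C[...,2]-24)<4)).astype(np.uint8)
    _,L,st,_=cv2.connectedComponentsWithStats(m)
    l=L[v+8,u-8];P=C[L==l];r=cv2.minAreaRect(P[:,:2].astype(np.float32));print("panel",r,np.median(P[:,2]),cv2.boxPoints(r).round(1).tolist())
    # head : grey bright pixels near head
    u,v=px[n]["head"]
    g=((hsv[...,1]<60)&(hsv[...,2]>100)).astype(np.uint8);_,L,st,_=cv2.connectedComponentsWithStats(g)
    l=L[v,u];P=C[L==l];print("headcomp",st[l]);
    print("range",np.percentile(P,[2,50,98],axis=0).round(1).tolist())
    r=cv2.minAreaRect(P[:,:2].astype(np.float32));print(r)
    c=P.mean(0);U,S,V=np.linalg.svd(P-c,full_matrices=False);print(c.round(1),V.round(3).tolist(),S/np.sqrt(len(P)))
E
```

```text
scene pin [ 569. -166.   33.] [113  14  71]
scene head [523. 123. 120.] [ 15   8 131]
scene rail [517.  88. 227.] [ 16 131 175]
scene upL [424.  72. 227.] [ 13 175  83]
scene upR [621. 116. 235.] [ 13 174 152]
panel ((529.6041259765625, -169.50474548339844), (285.1859436035156, 193.4611053466797), 85.52400207519531) 23.74469478592721 [[422.0, -304.1000061035156], [614.9000244140625, -319.20001220703125], [637.2000122070312, -34.900001525878906], [444.29998779296875, -19.799999237060547]]
headcomp [329 209  52  24 746]
range [[453.1, 106.6, 104.5], [522.1, 124.3, 122.3], [586.0, 142.6, 139.8]]
((674.4053955078125, -329.637939453125), (140.89488220214844, 1381.487548828125), 18.86410140991211)
[522.9 119.  126.2] [[0.346, -0.766, 0.542], [-0.935, -0.332, 0.127], [0.083, -0.55, -0.831]] [102.93309252  39.59302934  11.72497357]
side pin [ 565. -165.   31.] [11 34 82]
side head [516. 118. 117.] [ 15  26 136]
side rail [522.  85. 222.] [ 15 119 122]
panel ((528.5443725585938, -172.0829315185547), (285.53179931640625, 189.86424255371094), 85.35590362548828) 22.93522924958438 [[422.3999938964844, -306.70001220703125], [611.5999755859375, -322.1000061035156], [634.7000122070312, -37.5], [445.5, -22.100000381469727]]
headcomp [298 187  55  29 883]
range [[449.4, 103.9, 103.4], [514.0, 121.3, 121.5], [582.9, 138.6, 138.1]]
((398.1879577636719, -332.212890625), (1444.437744140625, 133.96231079101562), 75.412353515625)
[513.6 117.  124.2] [[-0.317, -0.81, 0.493], [0.945, -0.225, 0.239], [0.083, -0.541, -0.837]] [95.25011246 37.0900249  11.62121953]
```

```bash
cat >> h.py <<'E'
S28,C28=np.sin(np.radians(28)),np.cos(np.radians(28))
def rackR(yaw): # square axes on the rack; yaw = angle of its y axis minus world x
    y=np.array([np.cos(yaw),np.sin(yaw),0]);xr=np.array([y[1],-y[0],0]);k=np.array([0,0,1.])
    x=xr*C28+k*S28;return np.stack([x,y,np.cross(x,y)],1)
def toolR(Rs,s): # tool z=-square z, tool y=s*square x
    y=s*Rs[:,0];z=-Rs[:,2];return np.stack([np.cross(y,z),y,z],1)
E
python3 - <<'E'
from h import *
print(np.array(optics.camera_model("wrist")["mount"]).round(3).tolist(),optics.camera_model("wrist")["intrinsics"])
yaw=np.arctan2(44,197);Rs=rackR(yaw);o=np.array([515,129,110.]);print(Rs.round(3).tolist())
Rp=Ro.from_euler('z',-4.6,degrees=True).as_matrix()
for s in(1,-1):
    for P,R in((o+Rs@[7,0,150],Rs),(o+Rs@[7,0,8],Rs),(np.array([630,-200,150.]),Rp),(np.array([630,-200,32.]),Rp)):
        j=planner.ik(P.tolist(),quat(toolR(R,s)));print(s,None if j is None else np.round(j,2))
E
```

```text
[[-0.001, -0.973, -0.232, 64.539], [1.0, -0.001, 0.001, -0.055], [-0.001, -0.232, 0.973, -170.535], [0.0, 0.0, 0.0, 1.0]] [[386.26552178   0.         318.14613092]
 [  0.         386.26552178 243.6888567 ]
 [  0.           0.           1.        ]]
[[0.192, 0.976, -0.102], [-0.862, 0.218, 0.458], [0.469, 0.0, 0.883]]
1 [ 0.65  0.3   1.73 -0.45  1.35  2.16]
1 [ 0.54  0.42  1.88 -0.53  1.07  2.21]
1 [-0.31  0.47  1.61 -0.    1.06 -0.23]
1 [-0.31  0.61  1.67 -0.    0.86 -0.23]
-1 [ 0.65  0.3   1.73 -0.45  1.35 -0.98]
-1 [ 0.54  0.42  1.88 -0.53  1.07 -0.93]
-1 [-0.31  0.47  1.61 -0.    1.06  2.91]
-1 [-0.31  0.61  1.67 -0.    0.86  2.91]
```

```bash
python3 - <<'E'
from h import *
def look(n,P,R):
    ctrl.reach(list(map(float,P)),quat(R));s=sense();m=cam("wrist",s);p,d=optics.capture("wrist")
    np.savez(n+".npz",p=p,d=d,K=m[0],R=m[1],o=m[2]);cv2.imwrite(f"pics/{n}.png",p);print(n,s["t"],s["tcp_pos"])
Rs=rackR(np.arctan2(44,197));o=np.array([515,129,110.])
Rp=Ro.from_euler('z',-4.6,degrees=True).as_matrix()
look("wp",[545,-190,260],toolR(Rp,1))
look("wr",o+Rs@[7,0,160],toolR(Rs,1))
E
```

```text
wp 3.15 [ 545.22028672 -189.35439591  259.94989713]
wr 5.2667 [500.15777835 195.91528146 254.59904263]
```

View pics/wp.png

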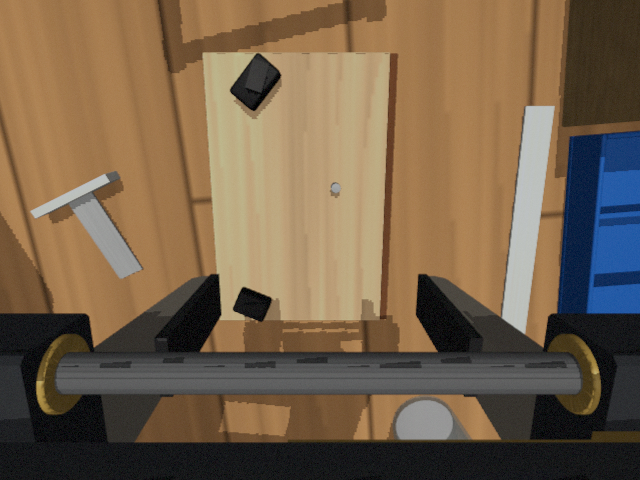

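View pics/wr.png

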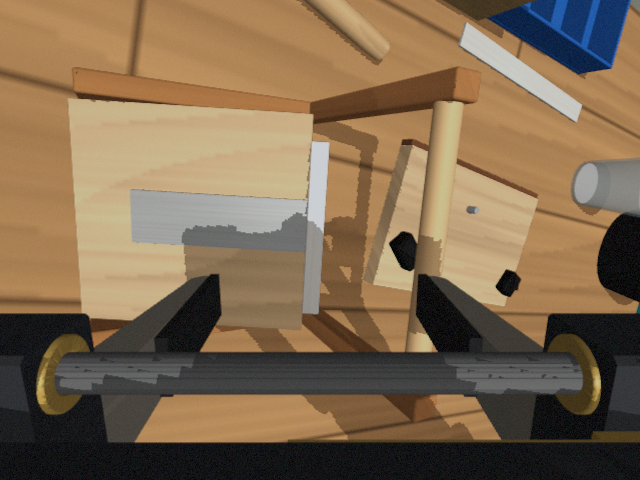

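The wrist view of the panel shows it at columns 205–390, the lipping as a dark strip at columns 384–397, the pin at (335,187), and the charcoal lumps at (255,82) and (252,303). In the rack view the head's top is a bright strip from (320,142) to (310,313), with the blade to its left. The rail runs along column 435, clear of the head.

```bash
python3 - <<'E'
from h import *
f=np.load("wr.npz");C=cloud(f["K"],f["R"],f["o"],f["d"]);hsv=cv2.cvtColor(f["p"],cv2.COLOR_BGR2HSV)
Rs=rackR(np.arctan2(44,197));o=np.array([515,129,110.])
Q=(C-o)@Rs
g=(hsv[...,1]<60)&(hsv[...,2]>120)&(f["d"]>0);g[:130]=0;g[330:]=0;g[:,:290]=0;g[:,345:]=0
m=g&(abs(Q[...,2]-26)<10);P=C[m];print(m.sum(),np.percentile(Q[m],[1,50,99],axis=0).round(1).tolist())
A=np.c_[P[:,:2],np.ones(len(P))];w=np.linalg.lstsq(A,P[:,2],rcond=None)[0];n=np.r_[-w[:2],1];n/=np.linalg.norm(n);print("top normal",n.round(3))
r=cv2.minAreaRect(Q[m][:,:2].astype(np.float32));print("toprect in nominal frame",r)
b=(abs(Q[...,2]-4)<8)&(hsv[...,1]<60)&(Q[...,0]>-160)&(Q[...,0]<-8)&(abs(Q[...,1])<60);print("blade",np.percentile(Q[b],[1,50,99],axis=0).round(1).tolist())
bd=(hsv[...,1]>60)&(Q[...,0]>-80)&(Q[...,0]<-10)&(Q[...,1]>40)&(Q[...,1]<80);print("board z",np.percentile(Q[bd][:,2],[5,50,95]))
rl=(Q[...,2]>60)&(Q[...,0]>50)&(Q[...,0]<120)&(abs(Q[...,1])<80);print("rail",np.percentile(Q[rl],[2,50,98],axis=0).round(1).tolist())
# ray edge check of the head's top: subpixel from its contour
c=max(cv2.findContours(m.astype(np.uint8),cv2.RETR_EXTERNAL,cv2.CHAIN_APPROX_NONE)[0],key=cv2.contourArea);print(cv2.minAreaRect(c))
# panel
f=np.load("wp.npz");K,R,oo=f["K"],f["R"],f["o"];C=cloud(K,R,oo,f["d"]);p=f["p"]
pin=C[180:196,328:343].reshape(-1,3);t=pin[pin[:,2]>32];print("pin top",len(t),t.mean(0).round(1),t[:,2].max(), "by ray",ray(K,R,oo,np.argwhere(C[180:196,328:343,2]>34).mean(0)[::-1]+[328,180],39).round(1))
z=C[...,2];pm=(abs(z-24)<3.0)
pan=C[100:270,225:375,2];print("panel z",np.median(pan))
for v in range(70,270,28):
    row=z[v,360:410];print(v,row[15:42:1].round(0).astype(int).tolist())
E
```

```text
2945 [[-5.2, -64.5, 24.4], [4.8, 8.2, 27.4], [14.2, 71.4, 30.5]]
top normal [-0.069  0.455  0.888]
toprect in nominal frame ((4.625992298126221, 3.0560150146484375), (139.6085205078125, 13.819746017456055), 86.43326568603516)
blade [[-151.4, -16.6, 3.3], [-80.5, 8.3, 5.6], [-9.2, 32.1, 7.5]]
board z [-1.55472029 -0.18793525  1.17496286]
rail [[51.2, -51.5, 84.7], [58.0, 18.9, 253.0], [88.5, 69.6, 282.1]]
((314.83270263671875, 227.1770477294922), (17.902568817138672, 172.16407775878906), 3.5763344764709473)
pin top 84 [ 565.2 -160.    48.1] 430.4958207600834 by ray [ 565.6 -161.    39. ]
panel z 24.357806747580923
70 [23, 25, 25, 26, 24, 24, 25, 25, 24, 25, 26, 26, 25, 25, 26, 22, 21, 23, 20, 21, 20, 22, 22, 0, 2, 0, 2]
98 [25, 25, 25, 24, 24, 26, 26, 24, 23, 25, 24, 25, 25, 26, 22, 22, 21, 22, 21, 21, 22, -1, 1, 1, 0, 1, 1]
126 [24, 24, 24, 25, 24, 25, 24, 25, 24, 24, 24, 24, 24, 21, 21, 21, 23, 20, 21, 20, 1, 0, -1, 1, 1, -1, 1]
154 [25, 23, 25, 22, 24, 24, 25, 25, 26, 24, 23, 23, 22, 21, 22, 22, 22, 20, 21, 2, 0, -1, 0, -1, 1, 1, 1]
182 [23, 25, 23, 22, 23, 24, 24, 24, 24, 24, 24, 22, 21, 21, 21, 20, 22, 20, 0, 0, 0, 0, 0, 2, 0, 0, 0]
210 [25, 24, 22, 25, 24, 26, 25, 25, 24, 22, 20, 22, 21, 20, 21, 20, -1, 1, 1, 0, 1, 0, 1, 1, 0, 1, 0]
238 [24, 23, 25, 25, 26, 26, 25, 24, 21, 22, 21, 20, 21, 21, 21, 0, 0, -1, 1, 0, -1, -1, -1, 1, -1, 1, 1]
266 [23, 24, 24, 26, 25, 25, 24, 21, 21, 21, 20, 21, 22, 21, 0, -1, 2, 2, 0, 0, 1, 0, 1, -2, 1, 0, -1]
```

```bash
python3 - <<'E'
from h import *
import json
Rn=rackR(np.arctan2(44,197));o=np.array([515,129,110.])
top=o+Rn@[4.63,3.06,27.4];Rs=rackR(np.radians(8.57));org=top-Rs@[7,0,26];print("org",org.round(1))
f=np.load("wr.npz");Q=(cloud(f["K"],f["R"],f["o"],f["d"])-org)@Rs
rl=(Q[...,2]>60)&(Q[...,2]<100)&(Q[...,0]>50)&(Q[...,0]<120)&(Q[...,1]>0)&(Q[...,1]<80);print("rail",np.percentile(Q[rl],[3,50,97],axis=0).round(1).tolist())
f=np.load("wp.npz");K,R,oo=f["K"],f["R"],f["o"]
E=np.array([ray(K,R,oo,(375+i-.5,v),21)[:2] for v,i in zip(range(70,270,28),[23,21,20,19,18,16,15,14])])
k=np.polyfit(E[:,1],E[:,0],1);yaw=-np.arctan(k[0]);pin=np.array([565.6,-161]);
ux=np.array([np.cos(yaw),np.sin(yaw)]);lip=(E.mean(0))@ux;print("yaw",np.degrees(yaw),"res",E[:,0]-np.polyval(k,E[:,1]),"pin to lip",lip-pin@ux)
json.dump(dict(org=org.tolist(),ryaw=8.57,yaw=float(yaw),lip=float(lip),pin=pin.tolist()),open("m.json","w"))
q=quat(toolR(Rs,1))
for P in (org+Rs@[7,0,130],org+Rs@[7,0,130]+[0,0,160]):print(planner.ik(P.tolist(),q))
print(planner.ik([630,-200,350],quat(toolR(Ro.from_euler('z',yaw).as_matrix(),1))))
E
```

```text
org [517.  132.3 110.1]
rail [[75.1, 2.6, 81.8], [81.5, 42.0, 88.8], [91.0, 77.9, 90.9]]
yaw -4.664848927483376 res [ 0.33462133 -0.40199557 -0.14313208  0.12420156  0.400428   -0.3849127
 -0.10794018  0.17872965] pin to lip 59.852010077561886
[ 0.6284603   0.34118319  1.71859779 -0.44172644  1.34511527  2.20779074]
[ 0.6284603   0.21696521  1.52797155 -0.43059784  1.63090779  2.07477584]
[-3.09666819e-01  3.20316251e-01  1.38404938e+00 -4.44089210e-16
  1.43722702e+00 -2.28249846e-01]
```

Checks agree: the square's origin is at z 110.1 (110 expected), pin to lipping is 59.9 mm (60 expected), and the rail is where the text puts it. Grasping now.

```bash
python3 - <<'E'
from h import *
import json
m=json.load(open("m.json"));org=np.array(m["org"]);Rs=rackR(np.radians(m["ryaw"]));q=quat(toolR(Rs,1))
ctrl.reach((org+Rs@[2,0,130]).tolist(),q)
print(ctrl.move_linear((org+Rs@[2,0,40]).tolist(),150))
print(ctrl.move_linear((org+Rs@[2,0,9]).tolist(),60,force_limit=8))
print(ctrl.move_linear((org+Rs@[7,0,9]).tolist(),40,force_limit=8))
s=sense();print(s["contact_force"],(Rs.T@(s["tcp_pos"]-org)).round(1))
eoat.grasp();s=sense();print(s["t"],s["grip_width"],s["gripper_force"],s["contact_force"])
if 12<s["grip_width"]<16:
    ctrl.move_linear((org+Rs@[7,0,130]).tolist(),100)
    s=sense();print(s["t"],s["grip_width"],s["contact_force"],s["wrist_torque"])
E
```

```text
False
False
False
[-0.47850264  0.13459486 -0.14101318] [7.3 0.2 9.3]
8.4167 13.873087044040801 30.000034868717194 [ 0.26466844 -0.21216097  0.03449454]
9.775 13.442122156247311 [ 0.32154765 -0.27476278 -3.33602092] [ 0.48445444  0.22534444 -0.04750512]
```

```bash
cat >> h.py <<'E'
import json
m=json.load(open("m.json"));yaw=m["yaw"];Rp=Ro.from_euler('z',yaw).as_matrix();pin=np.array(m["pin"])
qp=quat(toolR(Rp,1))
py=(Rp.T@[pin[0],pin[1],0])[1]
def W(dx,dy,z): # TCP for nominal square pose: inner face dx beyond lip, blade edge dy right of pin's surface, underside at z
    return (Rp@[m["lip"]+dx+7.,py-27.5-dy,0]+[0,0,z+9.]).tolist()
E
python3 - <<'E'
from h import *
s=sense();p=np.array(s["tcp_pos"]);ctrl.move_linear((p+[0,0,150]).tolist(),200)
P=W(12,12,300);ctrl.reach(P,qp);ctrl.move_linear(W(12,12,65),200)
s=sense();print(s["t"],s["tcp_pos"],s["grip_width"],s["contact_force"])
mm=cam("wrist",s)
p,d=optics.capture("wrist");cv2.imwrite("pics/w2.png",p);np.savez("w2.npz",p=p,d=d,K=mm[0],R=mm[1],o=mm[2])
a,da=optics.capture("side");cv2.imwrite("pics/s2.png",a);np.savez("s2.npz",p=a,d=da)
E
```

```text
13.9917 [ 641.91386734 -207.02112918   75.31173859] 13.73660062007699 [-0.31082722  0.56688788 -3.32179859]
```

View pics/w2.png

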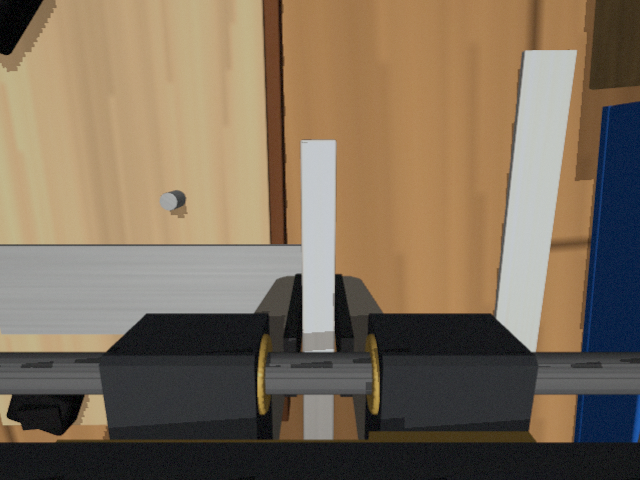

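View pics/s2.png

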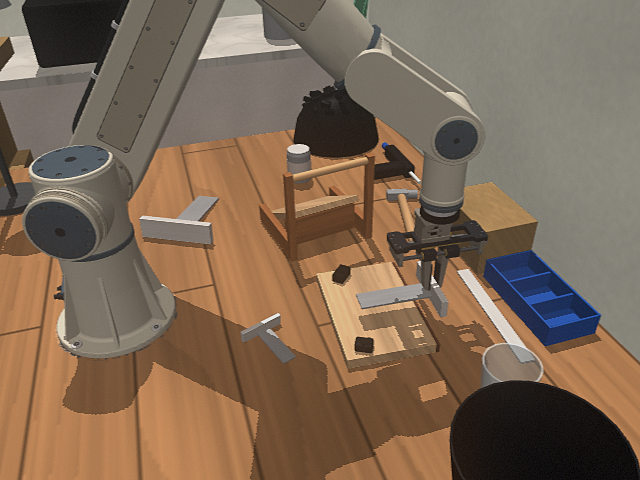

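The wrist view shows the blade level at rows 245–333, the head at columns 302–336 beyond the dark lipping (264–284), and the pin at (172,200), clear of the blade. The side view shows the square held over the panel. Now I measure its in-hand pose.

```bash
python3 - <<'E'
from h import *
f=np.load("w2.npz");K,R,o=f["K"],f["R"],f["o"];C=cloud(K,R,o,f["d"]);hsv=cv2.cvtColor(f["p"],cv2.COLOR_BGR2HSV)
base=Rp@[m["lip"],py,0];Q=(C-base)@Rp  # x from lip face, y from pin
def st(n,b):
    P=Q[b];A=np.c_[P[:,:2],np.ones(len(P))];w=np.linalg.lstsq(A,P[:,2],rcond=None)[0]
    print(n,b.sum(),np.percentile(P,[1,50,99],axis=0).round(1).tolist(),"tilt",w[:2].round(4),"z sd",(P[:,2]-A@w).std().round(2));return P
g=hsv[...,1]<60
b=np.zeros_like(g);b[250:312,5:240]=1;st("blade",b&g)
b=np.zeros_like(g);b[140:280,295:340]=1;b&=g&(Q[...,2]>80)&(Q[...,2]<105);P=st("head",b);print(cv2.minAreaRect(P[:,:2].astype(np.float32)))
b=np.zeros_like(g);b[240:340,5:296]=1;b&=g&(Q[...,2]>50)&(Q[...,2]<90)
e=[Q[np.argmax(b[:,u]),u][1] for u in range(10,280,30)];ex=[Q[np.argmax(b[:,u]),u][0] for u in range(10,280,30)]
print("blade edge y",np.round(e,1),np.polyfit(ex,e,1))
b=np.zeros_like(g);b[5:230,262:300]=1
print("pin",[Q[v,u].round(1).tolist() for u,v in((170,201),(166,201))],"tcp",(Rp.T@(np.array(sense()["tcp_pos"])-base)).round(1))
lx=[ (lambda r:Q[v,250:299,0][np.where(r>14)[0].max()])(np.where(Q[v,250:299,2]<30,Q[v,250:299,2],0)) for v in range(10,240,30)];print("lip outer x",np.round(lx,1))
E
```

```text
blade 14570 [[-128.8, -50.1, 68.8], [-73.2, -34.5, 70.3], [-18.0, -19.4, 71.8]] tilt [0.0374 0.3106] z sd 8.6
head 4813 [[13.6, -26.3, 91.0], [20.3, 3.3, 92.5], [27.1, 29.3, 94.0]] tilt [0.0102 0.008 ] z sd 0.92
((19.370132446289062, 0.016933441162109375), (19.71764373779297, 59.42520523071289), 0.9496791362762451)
blade edge y [-17.5 -17.2 -17.1 -17.2 -17.3 -17.2 -17.3 -17.2 -17.2] [ 7.77234461e-04 -1.71853023e+01]
pin [[-59.3, -0.5, 38.1], [-60.9, -0.3, 39.7]] tcp [ 19.9 -39.7  75.4]
lip outer x [-0.1  0.1  0.   0.1 -0.   0.1 -0.   0.1]
```

```bash
python3 - <<'E'
from h import *
def rep(n):
    s=sense();base=Rp@[m["lip"],py,0];print(n,round(s["t"],2),"tcp",(Rp.T@(np.array(s["tcp_pos"])-base)).round(2),"F",(Rp.T@np.array(s["contact_force"])).round(2),"M",np.round(s["wrist_torque"],2),round(s["grip_width"],2))
ctrl.move_linear(W(12,12,30),80);rep("near")
print(ctrl.move_linear(W(12,12,18),12,force_limit=3));rep("down")
s=sense();print(s["tcp_pos"],W(12,12,24))
z=s["tcp_pos"][2]-9
print(ctrl.move_linear(W(-6,12,z),12,force_limit=8));rep("press")
ctrl.dwell(0.3);rep("press+")
E
```

```text
near 14.68 tcp [ 18.76 -39.48  38.41] F [-0.11 -0.62 -3.1 ] M [-0.07  0.   -0.01] 13.72
True
down 15.28 tcp [ 19.16 -39.5   32.94] F [0.4  0.25 5.19] M [-0.06  0.25  0.02] 13.78
[ 641.13822101 -206.79510546   32.94163133] [640.9783916818031, -206.78195671590055, 33.0]
True
press 16.28 tcp [  6.7  -39.63  33.08] F [0.13 0.68 2.57] M [-0.05  0.11  0.01] 13.63
press+ 16.58 tcp [  6.96 -39.63  33.05] F [-2.63 -0.08  1.35] M [0.   0.56 0.02] 13.51
```

```bash
cat >> h.py <<'E'
base=Rp@[m["lip"],py,0]
def rep(n):
    s=sense();F=Rp.T@np.array(s["contact_force"]);T=Rp.T@(np.array(s["tcp_pos"])-base)
    print(n,round(s["t"],2),"tcp",T.round(2),"F",F.round(2),"M",np.round(Rp.T@np.array(s["wrist_torque"]),2),round(s["grip_width"],2));return F,T
def L(x,y,z): return (Rp@[x,y,0]+base+[0,0,z]).tolist()
E
python3 - <<'E'
from h import *
F,T=rep("0");x=T[0]
for i in range(8):
    if F[0]<-8: break
    x-=.5;ctrl.move_linear(L(x,T[1],33.0),10,force_limit=12);ctrl.dwell(.15);F,_=rep(i)
E
```

```text
0 16.58 tcp [  6.96 -39.63  33.05] F [-2.63 -0.08  1.35] M [-0.04  0.56  0.02] 13.51
0 17.08 tcp [  6.91 -39.69  33.14] F [2.55 0.17 0.3 ] M [-0.04 -0.23  0.02] 13.57
1 17.48 tcp [  6.68 -39.66  33.12] F [ 5.66 -0.01 -2.08] M [ 0.06 -0.71  0.05] 13.79
2 17.88 tcp [  6.67 -39.68  33.19] F [ 6.72  0.21 -2.71] M [ 0.02 -0.87  0.05] 13.74
3 18.28 tcp [  6.65 -39.68  33.3 ] F [ 8.18 -0.1  -2.9 ] M [ 0.09 -1.17  0.09] 13.52
4 18.68 tcp [  6.65 -39.7   33.43] F [10.01 -0.21 -3.61] M [ 0.12 -1.44  0.08] 13.85
5 19.08 tcp [  6.63 -39.72  33.57] F [10.62  1.11 -3.97] M [ 0.13 -1.65  0.04] 13.93
6 19.48 tcp [  6.61 -39.72  33.68] F [12.21  0.81 -4.4 ] M [ 0.16 -1.91  0.09] 13.86
7 19.88 tcp [  6.54 -39.77  33.79] F [12.57  1.55 -4.7 ] M [ 0.25 -2.11  0.12] 14.01
```

```bash
python3 - <<'E'
from h import *
x=6.96-4+2.0
ctrl.move_linear(L(x,-39.63,31.8),10,force_limit=12);ctrl.dwell(.2);F,T=rep("eased")
q=sense()["ee_rot"];Tm=Ro.from_quat([q[1],q[2],q[3],q[0]]).as_matrix();print("tool tilt in panel frame",(Rp.T@Tm[:,2]).round(4),"yaw",(Rp.T@Tm[:,1]).round(4))
mm=cam("wrist");p,d=optics.capture("wrist");hsv=cv2.cvtColor(p,cv2.COLOR_BGR2HSV);Q=(cloud(*mm,d)-base)@Rp
g=(hsv[...,1]<60)&(Q[...,0]<-8)&(Q[...,0]>-140)&(Q[...,2]>22)&(Q[...,2]<36)&(Q[...,1]<-14)&(Q[...,1]>-58)
for r in((-140,-100),(-100,-60),(-60,-20)):
    b=g&(Q[...,0]>r[0])&(Q[...,0]<r[1]);print(r,b.sum(),Q[b][:,2].mean().round(2))
b=(abs(Q[...,0]+100)<20)&(Q[...,1]>0)&(Q[...,1]<40);print("panel z",Q[b][:,2].mean());cv2.imwrite("pics/w3.png",p)
E
```

```text
eased 20.34 tcp [  6.7  -39.68  33.08] F [-0.63  0.76  5.13] M [-0.01  0.39  0.12] 13.63
tool tilt in panel frame [ 0.0074 -0.001  -1.    ] yaw [1.0e+00 2.0e-04 7.4e-03]
(-140, -100) 6855 28.37
(-100, -60) 6290 28.34
(-60, -20) 5640 28.34
panel z 24.481225147572705
```

```bash
python3 - <<'E'
from h import *
def tilt():
    q=sense()["ee_rot"];Tm=Ro.from_quat([q[1],q[2],q[3],q[0]]).as_matrix();print("tilt",(Rp.T@Tm[:,2]).round(4))
x=4.96
for i in range(4):
    x-=.6;ctrl.move_linear(L(x,-39.6,31.8),10);ctrl.dwell(.15);F,T=rep(x);tilt()
    if F[0]>6: break
ctrl.dwell(.2)
y=-39.6
for dy in (3,6,8,9):
    hit=ctrl.move_linear(L(x,y+dy,31.8),10,force_limit=9);F,T=rep(("y",dy,hit))
    if hit: break
tilt()
E
```

```text
4.36 21.0 tcp [  6.72 -39.72  33.08] F [7.82 1.47 5.04] M [ 0.22 -0.77  0.1 ] 13.67
tilt [ 0.013  -0.0016 -0.9999]
('y', 3, False) 21.65 tcp [  6.76 -38.13  33.18] F [ 6.37 -5.11  2.99] M [-1.   -0.69  0.05] 13.77
('y', 6, False) 22.1 tcp [  6.78 -35.22  33.18] F [ 6.64 -6.31  4.94] M [-1.13 -0.69  0.05] 13.87
('y', 8, False) 22.45 tcp [  6.78 -33.24  33.19] F [ 6.84 -7.54  4.06] M [-1.13 -0.66  0.05] 13.68
('y', 9, False) 22.7 tcp [  6.75 -32.27  33.17] F [ 6.94 -6.29  3.64] M [-1.17 -0.66 -0.  ] 13.75
tilt [ 0.0133 -0.0036 -0.9999]
```

```bash
python3 - <<'E'
from h import *
x=4.36;y=-30.6
for i in range(16):
    y+=.6;ctrl.move_linear(L(x,y,31.9),8);ctrl.dwell(.08);F,T=rep(round(y,1))
    if F[1]<-14 or y-T[1]>5: break
ctrl.dwell(.1);rep("end")
E
```

```text
-30.0 23.03 tcp [  6.72 -31.59  33.19] F [ 7.36 -6.2   2.71] M [-1.14 -0.75  0.02] 13.67
-29.4 23.37 tcp [  6.77 -31.02  33.2 ] F [ 6.82 -6.56  2.13] M [-1.14 -0.66  0.02] 13.79
-28.8 23.7 tcp [  6.71 -30.43  33.16] F [ 6.49 -6.38  2.96] M [-1.22 -0.69  0.07] 14.13
-28.2 24.03 tcp [  6.73 -29.85  33.19] F [ 5.95 -5.19  2.91] M [-1.15 -0.68  0.02] 13.55
-27.6 24.37 tcp [  6.72 -29.26  33.17] F [ 6.35 -6.09  2.49] M [-1.18 -0.71 -0.01] 13.82
-27.0 24.7 tcp [  6.72 -28.69  33.18] F [ 6.94 -5.97  3.15] M [-1.2  -0.69  0.07] 13.89
-26.4 25.03 tcp [  6.73 -28.08  33.16] F [ 6.71 -6.4   3.02] M [-1.23 -0.7   0.05] 13.68
-25.8 25.37 tcp [  6.74 -27.48  33.2 ] F [ 6.35 -6.85  2.73] M [-1.21 -0.71  0.02] 13.78
-25.2 25.7 tcp [  6.76 -27.25  33.22] F [ 7.07 -7.84  2.96] M [-1.5  -0.64  0.1 ] 13.46
-24.6 26.03 tcp [  6.81 -27.03  33.24] F [ 6.09 -9.98  2.6 ] M [-1.87 -0.63  0.08] 13.78
-24.0 26.37 tcp [  6.9  -26.86  33.33] F [  5.5  -10.67   2.74] M [-2.28 -0.66  0.08] 14.03
-23.4 26.7 tcp [  6.93 -26.66  33.37] F [  6.22 -13.95   3.13] M [-2.6  -0.66  0.11] 13.85
-22.8 27.03 tcp [  6.98 -26.49  33.41] F [  5.73 -15.92   3.46] M [-2.99 -0.57  0.09] 13.9
end 27.13 tcp [  6.97 -26.46  33.42] F [  6.33 -15.26   2.77] M [-3.08 -0.64  0.17] 14.06
```

```bash
python3 - <<'E'
from h import *
def tilt():
    q=sense()["ee_rot"];Tm=Ro.from_quat([q[1],q[2],q[3],q[0]]).as_matrix();print("axes",(Rp.T@Tm[:,2]).round(4),(Rp.T@Tm[:,1]).round(4))
tilt()
ctrl.move_linear(L(5.0,-25.5,32.3),8);ctrl.dwell(.15);F,T=rep("eased");tilt()
ctrl.move_linear(L(5.4,-26.2,32.6),8);ctrl.dwell(.15);F,T=rep("eased2");tilt()
E
```

```text
axes [ 0.014  -0.0063 -0.9999] [0.9999 0.0013 0.014 ]
eased 27.78 tcp [  6.79 -27.05  33.17] F [ 6.28 -5.53  1.8 ] M [-1.16 -0.57  0.04] 13.51
axes [ 0.0121 -0.0033 -0.9999] [9.999e-01 6.000e-04 1.210e-02]
eased2 28.19 tcp [  6.69 -27.34  33.2 ] F [ 5.86 -3.93  0.54] M [-0.86 -0.48 -0.  ] 13.65
axes [ 0.0111 -0.0027 -0.9999] [9.999e-01 4.000e-04 1.110e-02]
```

```bash
python3 - <<'E'
from h import *
eoat.let_go();F,T=rep("open")
ctrl.move_linear(L(T[0],T[1],T[2]+8),30);ctrl.move_linear(L(T[0],T[1]-40,170),150)
s=sense();mm=cam("wrist",s);p,d=optics.capture("wrist");cv2.imwrite("pics/w4.png",p);Q=(cloud(*mm,d)-base)@Rp;hsv=cv2.cvtColor(p,cv2.COLOR_BGR2HSV)
g=hsv[...,1]<60
b=g&(Q[...,2]>44)&(Q[...,2]<56)&(Q[...,0]>-10)&(Q[...,0]<30)&(Q[...,1]<50)&(Q[...,1]>-100);P=Q[b];print("head z",np.median(P[:,2]),cv2.minAreaRect(P[:,:2].astype(np.float32)))
for y in(-80,-60,-30,0,25):
    k=abs(P[:,1]-y)<8
    if k.sum()>20: print(y,np.percentile(P[k],[2,98],axis=0)[:,0].round(2))
b=g&(Q[...,2]>25)&(Q[...,2]<32)&(Q[...,0]>-145)&(Q[...,0]<-8)&(Q[...,1]<8)&(Q[...,1]>-60);P=Q[b]
for x in(-130,-100,-30,-15):
    k=abs(P[:,0]-x)<6;print(x,np.percentile(P[k],[1,99],axis=0)[:,1].round(2),P[k][:,2].mean().round(2))
print(s["t"])
E
```

```text
open 29.4 tcp [  5.38 -26.22  32.62] F [ 0.03 -1.1  -0.43] M [-0.11  0.07 -0.03] 91.7
head z 50.24809457530528 ((7.2004475593566895, -27.530715942382812), (13.673606872558594, 139.2665557861328), 0.33523204922676086)
-80 [ 1.06 13.52]
-60 [ 1.16 14.18]
-30 [ 0.55 14.01]
0 [ 0.71 13.83]
25 [ 0.85 13.69]
-130 [-49.88  -5.68] 29.1
-100 [-49.98  -5.72] 28.92
-30 [-49.36  -5.03] 28.5
-15 [-49.42  -5.04] 28.4
30.8667
```

View pics/w4.png

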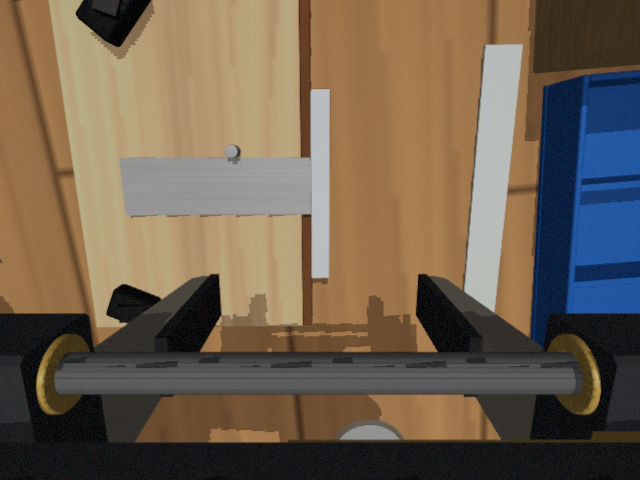

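The picture shows the head flush on the lipping (columns 311–329) and the pin (233,152) at the blade's left edge. The measured gap is under 1 mm at both, and the charcoal lumps and the bar look undisturbed.

```bash
python3 -c "
from h import *
print(ctrl.hand_in())"
```

```text
the job is handed in; nothing more can be done
None
```

The job is handed in at about 31 s of the 58 s allowed: the T-square is released and lies flat on the panel, with the head flush on the lipping and the blade at the pin, each within about 1 mm by the last wrist picture; the judge's verdict was not shown.

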